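Kit the tray for one inverter

TASK

Make up the parts kit for the next inverter: from the mat, put the wide capacitor, the large ring choke, the finned heatsink and the relay into the kit tray, each seated upright and flat in the nest shaped for it. Set the parts down, do not drop them. Leave the slim capacitor and the small choke where they are; they belong to another model.

Things in the scene. Friction and masses are not known exactly. Their poses are not given: they have to be found in the camera images.
- capacitor_mid (a point): Wide screw-terminal capacitor standing upright: dark sleeved cylinder 50 mm in diameter, 70 mm tall, with two small metal terminals 6 mm higher on its top. The point is on its axis, half-way up (35 mm above its underside); z up. About 0.2 kg. All loose parts are on a 3 mm mat, 95 mm or more apart (centres); a white terminal strip (45 x 18 x 22 mm), not wanted, lies among them.
- choke_mid (a point): Large ring choke lying flat: copper-wound ring 60 mm outside, hole 30 mm, 28 mm thick. The point is the centre of the ring, half-way up (14 mm above its underside); z up along the hole. About 0.2 kg.
- heatsink_mid (a point): Aluminium finned heatsink, fins up: block 60 mm (along its x) by 50 mm (along its y), 30 mm tall; the fins run along x, the flat outer fins face +y and -y. The point is its centre, half-way up (15 mm above its underside). About 0.16 kg.
- relay_mid (a point): Power relay standing upright: black box 50 mm (along its x) by 30 mm (along its y), 40 mm tall, with four brass blade terminals 8 mm higher on top. The point is the centre of the box, half-way up (20 mm above its underside). About 0.09 kg.
- capacitor_slim_mid (a point): Look-alike that stays: slim capacitor, same dark sleeve and two terminals and same height (70 mm, terminals 6 mm more), but only 36 mm in diameter. The point is on its axis, half-way up; z up.
- choke_small_mid (a point): Look-alike that stays: small copper-wound ring choke lying flat, 42 mm outside, hole 20 mm, 20 mm thick. The point is its centre, half-way up; z up.
- nest_round_floor (a point): Fixed nest in the black kit tray: grey plate 106 x 106 mm, one of four in a 2 x 2 block, 110 mm apart, any order. Point: centre of its floor, where the part rests, 10 mm above the table and level with the tray rim; z up, x, y along the edges. For the wide capacitor: a round black wall, inside diameter 66 mm, 4 mm thick, 8 mm high above the floor.
- nest_post_floor (a point): Fixed nest in the black kit tray: grey plate 106 x 106 mm, one of four in a 2 x 2 block, 110 mm apart, any order. Point: centre of its floor, where the part rests, 10 mm above the table and level with the tray rim; z up, x, y along the edges. For the large choke: one black post in the middle, 14 mm in diameter, tapered at the top, 20 mm high; the ring goes over it. No outer wall.
- nest_wide_floor (a point): Fixed nest in the black kit tray: grey plate 106 x 106 mm, one of four in a 2 x 2 block, 110 mm apart, any order. Point: centre of its floor, where the part rests, 10 mm above the table and level with the tray rim; z up, x, y along the edges. For the heatsink: larger rectangular seat, 76 (x) by 66 mm (y) inside, four black L-corners 10 mm high (legs 12 mm long, 5 mm thick), sides open for fingers.
- nest_narrow_floor (a point): Fixed nest in the black kit tray: grey plate 106 x 106 mm, one of four in a 2 x 2 block, 110 mm apart, any order. Point: centre of its floor, where the part rests, 10 mm above the table and level with the tray rim; z up, x, y along the edges. For the relay: smaller rectangular seat, 66 (x) by 46 mm (y) inside, four black L-corners 10 mm high (legs 10 mm long, 5 mm thick), sides open for fingers.
Mind the look-alikes: they are no part of the job. Leave any blue or orange look-alike of the part that bears capacitor_slim_mid alone. What is shaped like the part that bears nest_narrow_floor but pink is not meant.

How it is judged:
By the outcome, as a careful person would: the job done as asked, in the order asked, and still so for the second after the job is handed in, with the robot touching nothing.
It also fails if it takes over 120 s, if anything falls off the work surface, if the arm or the gripper's body presses on something with over 40 N, if the wrist force passes 120 N, or if a joint passes its speed limit or range.

ROBOT

A 6-joint arm with a two-finger parallel gripper is mounted at the origin on the work surface. World frame = base frame: x ahead of the robot, y to its left, z up, the work surface at z = 0. Lengths are in mm, angles in rad, forces in N, time in s.
With the tool pointing down it reaches from about 300 to 775 mm from the base axis. Payload 14.6 kg.
Tool frame: the origin (TCP) lies at the very end of the fingers, on their centre line; the grasp point (between the pads) lies 19 mm behind it; z points along the fingers, y is the line along which they close (so a half turn about z gives the same grasp; the last joint's range is limited). The gripper opens to 94 mm and grips with 3 to 60 N. Pads are 16 mm wide; open, the fingers measure 119 mm over their backs; the gripper's body (75 mm by 177 mm) begins 78 mm behind the grasp point.
Start: joints at [-1.317, 0.3, 1.521, -0, 1.321, -0.067], TCP at [173.422, -521.933, 205.446] pointing down, gripper open.
Joint ranges: [-3.03, 3.03], [-0.79, 2.21], [0.23, 2.52], [-1.04, 4.18], [0, 3.07], [-2.55, 2.55]. Speed limits (rad/s): [2.22, 2.22, 2.57, 3.14, 3.14, 3.14].

INTERFACE

Orientations are given as [roll, pitch, yaw] about the fixed x, y, z axes, in that order (R = Rz(yaw) Ry(pitch) Rx(roll)).
In Python, from cell import manip, camera, get_calibration gives the robot as it stands.
- The arm moves only by the tool arm_command, never from a script. Its argument "targets" is a list of rows, each an object of numbers: "hand": the opening, from -1 (shut) to 1 (fully open), so that 0 is half open; "x", "y", "z": the shift along the tool's x, y, z in m; "yaw": the turn about the tool's z in rad. In form: [{"hand": .., "x": .., "y": .., "z": .., "yaw": ..}, ...]. A call has 1 to 10 rows; each row shifts and turns the commanded pose from where the row before left it, along the tool's axes as they then stand; what a row does not reach is not made up. A row lasts 1/10 s, in which the tool goes at most 50 mm and 8.59 degrees, less where a joint would pass 70% of its speed; a pose out of reach is approached as far as the arm can. A call is refused whole if a number of a shift passes 0.05 or a number of a turn 0.15, either way. A call with a gripper value outside its range is refused whole. The fingers move at their own pace and stop on an object; "newtons" is the grip in N (left out, the last holds). Time passes only in rows, so rows that do not move let the fingers close. It gives the time, the measured TCP pose, the force, the opening and the grip force at its end, in the units of the state.
- manip.read_state(): the state, without advancing time (a new reading comes with each control period).
- camera(name): name is "side" or "top"; returns the picture (420x560x3 uint8, red, green, blue); there is no depth.
- get_calibration(name): a dict with "K" (3x3 intrinsics, pixels), "dist_coeffs" ([k1, k2, p1, p2, k3] as OpenCV has them; the pictures are not rectified), "cam_to_world" (4x4, takes a point from camera to world coordinates). Camera axes: x right, y up, looking along -z (the intrinsics and any distortion apply to the point x, -y, -z); pixel columns grow to the right and rows downward; lengths in mm; the calibration is good to about 2 mm. A picture is of the moment at which its call begins. get_calibration takes no time and is no camera call.
- manip.sign_off(): hands the job in; it is judged then, once.
The state is a dict: "clock": time; "joints": joint angles; "qd": joint speeds; "effort": joint torques, N m; "eef_pos": TCP position; "eef_rot": TCP orientation; "wrist_force": force on the tool from outside, world axes, zero at the start; "moment": the same for the moment, N m; "finger_gap": finger opening in mm; "finger_force": force on a finger pad.
Only numpy, scipy, OpenCV 4.12 (cv2) and the standard library are available. Lean on these libraries where they do the work, as an engineer would, in place of code of your own. Each camera call takes 0.05 s, during which the arm holds its last target. There are 200 camera calls.

## Working session

There is one attempt and no reset: what is moved stays moved. The work goes in short steps, Python scripts to look and compute and a tool call to move; the robot and the scene stay as the last step left them, time stands still between calls to the robot, and variables do not carry over. Pictures are saved under pics/ and viewed, at most 14 in all, crops included, and the job is handed in when it is done.

Besides the shell and the picture viewer there is one more tool, called after "Call:" in YAML: its name, and indented under it one key for each argument. arm_command: Moves the arm, as the interface text tells. Its arguments: {"type":"object","properties":{"targets":{"type":"array"},"newtons":{"type":"number"}},"required":["targets"]}

```bash
mkdir -p pics
python3 - <<'E'
from cell import manip,camera,get_calibration
import cv2,numpy as np
for n in("top","side"):
    cv2.imwrite(f"pics/{n}0.png",cv2.cvtColor(camera(n),cv2.COLOR_RGB2BGR))
    c=get_calibration(n);print(n,np.round(c["K"],1).tolist(),c["dist_coeffs"],np.round(c["cam_to_world"],3).tolist())
s=manip.read_state();print(s)
E
```

```text
top [[520.6, 0.0, 278.2], [0.0, 520.6, 206.0], [0.0, 0.0, 1.0]] [0.07012199 0.         0.         0.         0.        ] [[0.004, 0.986, -0.167, 171.387], [-1.0, 0.004, -0.001, -2.497], [-0.0, 0.167, 0.986, 1477.107], [0.0, 0.0, 0.0, 1.0]]
side [[451.4, 0.0, 270.3], [0.0, 451.4, 209.9], [0.0, 0.0, 1.0]] [-0.09482109  0.          0.          0.          0.        ] [[-0.987, 0.118, -0.109, 296.673], [-0.161, -0.732, 0.662, 659.303], [-0.002, 0.671, 0.741, 810.554], [0.0, 0.0, 0.0, 1.0]]
{'clock': 0.1, 'joints': array([-1.31661424e+00,  3.00384137e-01,  1.52154009e+00, -1.99471221e-05,
        1.32069909e+00, -6.66248880e-02]), 'qd': array([-0.00034695, -0.00215162, -0.00084581,  0.00082988, -0.00148112,
       -0.00060027]), 'effort': array([ 5.85948019e-04, -5.32647479e+01, -3.53287661e+01,  7.09240395e-02,
        2.34971009e-02, -8.26999712e-05]), 'eef_pos': array([ 173.35046073, -521.70929835,  204.95137198]), 'eef_rot': array([-3.14056299e+00, -4.93384338e-05,  3.20811897e-01]), 'wrist_force': array([-0.10549395,  0.17119801, -1.37321409]), 'moment': array([ 0.01698338, -0.05618078,  0.01857968]), 'finger_force': 0.0, 'finger_gap': 94.01895207828443}
```

View pics/top0.png

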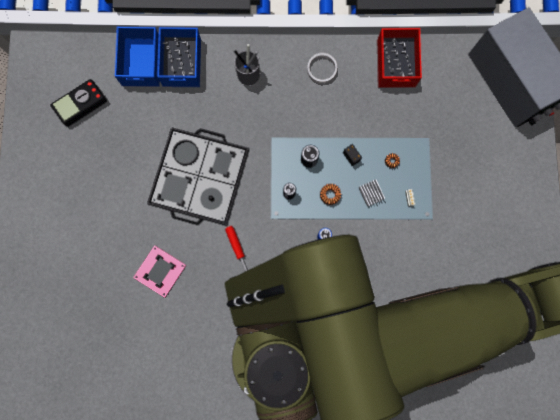

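View pics/side0.png

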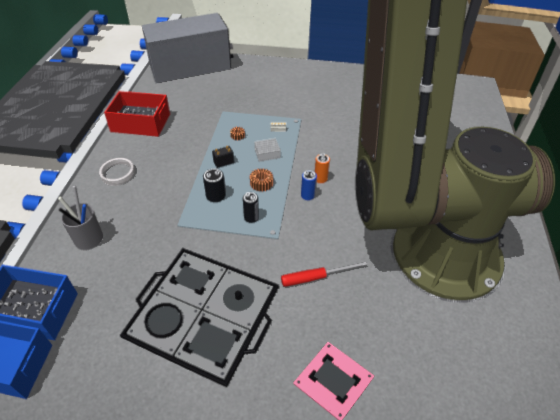

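The top view shows the tray around (200,175) with round nest (186,152), narrow (224,162), wide (175,188), post (211,198). The mat holds the wide capacitor (311,155), relay (352,154), choke (331,195) and heatsink (372,193), along with the look-alikes. The pink plate is a decoy. I'll zoom in on both views next.

Run:
```python
import cv2
def mk(src,dst,x,y,w,h,s):
    i=cv2.imread(src)[y:y+h,x:x+w]; i=cv2.resize(i,None,fx=s,fy=s,interpolation=cv2.INTER_CUBIC)
    for k in range(0,w,10):
        cv2.line(i,(k*s,0),(k*s,6 if k%20 else 12),(0,255,255),1)
        if k%20==0: cv2.putText(i,str(x+k),(k*s,22),0,.35,(0,255,255),1)
    for k in range(0,h,10):
        cv2.line(i,(0,k*s),(6 if k%20 else 12,k*s),(0,255,255),1)
        if k%20==0: cv2.putText(i,str(y+k),(13,k*s+4),0,.35,(0,255,255),1)
    cv2.imwrite(dst,i)
mk("pics/top0.png","pics/tray_t.png",145,125,110,100,6)
mk("pics/top0.png","pics/mat_t.png",280,135,150,90,5)
mk("pics/side0.png","pics/tray_s.png",120,245,165,140,4)
mk("pics/side0.png","pics/mat_s.png",180,110,130,120,5)
```

```text
(no output)
```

View pics/tray_t.png

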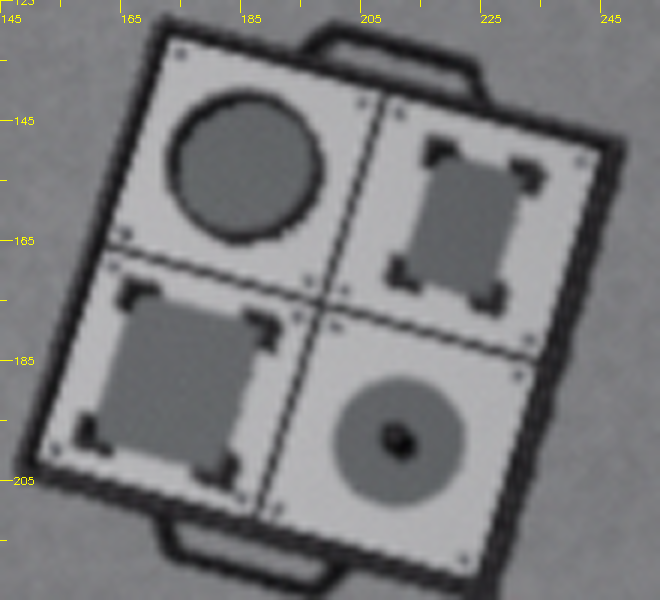

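View pics/mat_t.png

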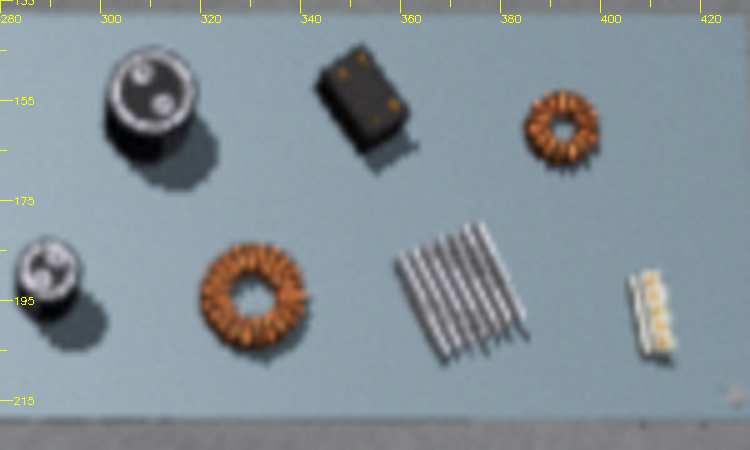

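View pics/tray_s.png

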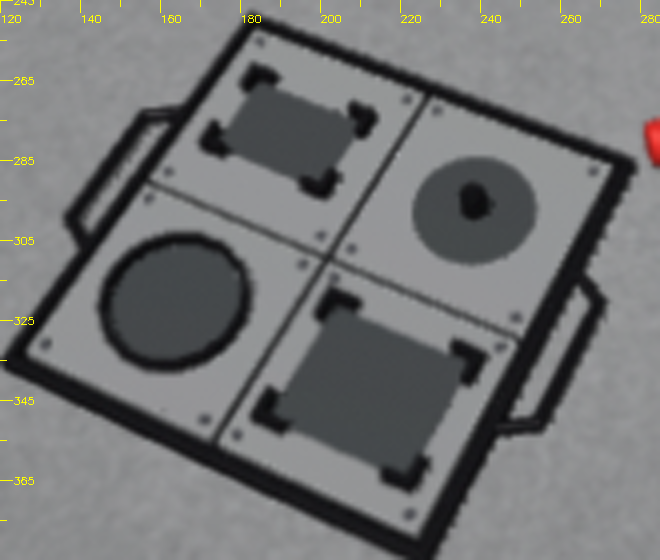

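View pics/mat_s.png

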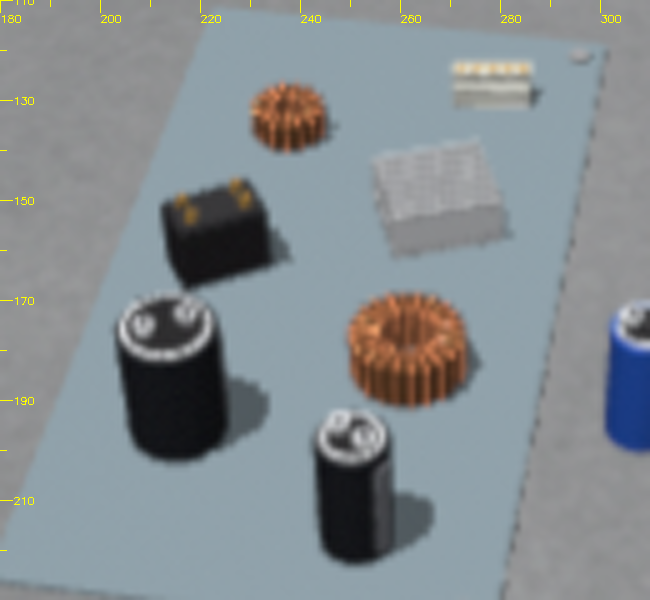

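The crops confirm the nest layout and give sharp feature pixels. I'll triangulate from both cameras at the known heights.

```bash
cat > h.py <<'E'
import cv2,numpy as np
from cell import get_calibration
def ray(n,uv,z):
    c=get_calibration(n);K=np.array(c["K"]);T=np.array(c["cam_to_world"])
    p=cv2.undistortPoints(np.array([[uv]],float),K,np.array(c["dist_coeffs"]))[0,0]
    d=T[:3,:3]@[p[0],-p[1],-1];o=T[:3,3]
    return (o+d*(z-o[2])/d[2])[:2]
C={"tt":("top",145,125,6),"mt":("top",280,135,5),"ts":("side",120,245,4),"ms":("side",180,110,5)}
def P(c,u,v,z):
    n,x,y,s=C[c];return ray(n,(x+(u+.5)/s-.5,y+(v+.5)/s-.5),z)
E
python3 - <<'E'
from h import *
r=lambda a:np.round(a,1)
tray={"cross":((322,303),(326,260)),"round":((245,167),(175,302)),"narrow":((465,225),(291,130)),"wide":((181,383),(371,391)),"post":((399,441),(474,210))}
Q={}
for k,(a,b) in tray.items():
    p,q=P("tt",*a,10),P("ts",*b,10);Q[k]=(p+q)/2;print(k,r(p),r(q))
c=np.mean([Q[k] for k in("round","narrow","wide","post")],0);print("centre",r(c))
e1=(Q["narrow"]-Q["round"]+Q["post"]-Q["wide"])/2;e2=(Q["round"]-Q["wide"]+Q["narrow"]-Q["post"])/2
print("spacing",r([np.hypot(*e1),np.hypot(*e2)]),"ang",np.degrees([np.arctan2(*e1[::-1]),np.arctan2(*e2[::-1])]))
a=np.array([np.arctan2(*e1[::-1])+np.pi/2,np.arctan2(*e2[::-1])]).mean();f=110*np.array([np.cos(a),np.sin(a)])/2;g=np.array([f[1],-f[0]])
print("ang",np.degrees(a),"fit",{k:r(c+s*g+t*f) for k,s,t in(("round",-1,1),("narrow",1,1),("wide",-1,-1),("post",1,-1))})
parts={"cap":((152,90),(166,327),73),"relayterm":((368,88),(213,197),51),"relaytop":((363,94),(215,209),43),"choke":((253,295),(408,333),31),"hs":((461,291),(436,180),33),"small":((562,128),(289,105),23),"slim":((48,268),(352,436),73),"strip":((652,310),(492,68),25)}
for k,(x,y,z) in parts.items():
    p,q=P("mt",*x,z),P("ms",*y,z);print(k,r(p),r(q),r((p+q)/2))
def dirs(c,pr,z):
    for a,b in pr:
        d=P(c,*b,z)-P(c,*a,z);print(c,r(np.hypot(*d)),r(np.degrees(np.arctan2(*d[::-1]))%180))
print("hs x");dirs("mt",[((397,260),(444,362)),((480,223),(526,318))],33);dirs("ms",[((373,155),(478,140)),((391,220),(503,205)),],33);print("y");dirs("ms",[((373,155),(391,220))],33)
print("relay x");dirs("mt",[((363,47),(410,100))],43);dirs("mt",[((362,57),(394,103)),((343,73),(373,120))],51);dirs("ms",[((245,178),(163,207)),((268,210),(183,240))],43)
print("narrow x");dirs("tt",[((440,147),(405,270)),((527,175),(490,300))],20)
E
```

```text
cross [509.7 229.3] [508.5 232.2]
round [576.9 268.3] [576.4 267.8]
narrow [548.7 161.6] [547.  159.6]
wide [470.2 295.3] [469.1 297.5]
post [442.5 190.8] [441.1 191.6]
centre [509.  229.1]
spacing [110.1 110.5] ang [-104.92223225  -15.46129825]
ang -15.191765248620465 fit {'round': array([576.5, 267.7]), 'narrow': array([547.6, 161.6]), 'wide': array([470.3, 296.6]), 'post': array([441.5, 190.4])}
cap [560.6 -89.3] [558.5 -88.7] [559.6 -89. ]
relayterm [ 568.2 -212.5] [ 566.3 -210.3] [ 567.3 -211.4]
relaytop [ 566.9 -210.7] [ 565.9 -210.2] [ 566.4 -210.5]
choke [ 452.9 -148.3] [ 452.5 -146.2] [ 452.7 -147.2]
hs [ 455.2 -265.2] [ 458.  -263.3] [ 456.6 -264.2]
small [ 552.5 -326.9] [ 552.6 -326.9] [ 552.6 -326.9]
slim [459.4 -31.5] [457.4 -32.2] [458.4 -31.9]
strip [ 446.2 -373.7] [ 444.6 -376. ] [ 445.4 -374.8]
hs x
mt 63.5 23.2
mt 59.8 24.0
ms 58.3 21.8
ms 60.2 20.7
y
ms 54.8 110.6
relay x
mt 40.5 40.0
mt 32.0 33.2
mt 31.8 31.0
ms 47.5 38.6
ms 48.5 38.1
narrow x
tt 62.7 165.8
tt 63.8 165.0
```

The two cameras agree to within about 3 mm, the nest spacing comes out at 110 mm and the part sizes match. I'll place them in the order named, starting with the capacitor.

Call:
arm_command:
  targets:
    - {"hand": 1, "x": 0.0335, "y": -0.0193, "z": 0, "yaw": 0}
    - {"hand": 1, "x": 0.0335, "y": -0.0193, "z": 0, "yaw": 0}
    - {"hand": 1, "x": 0.0335, "y": -0.0193, "z": 0, "yaw": 0}
    - {"hand": 1, "x": 0.0335, "y": -0.0193, "z": 0, "yaw": 0}
    - {"hand": 1, "x": 0.0335, "y": -0.0193, "z": 0, "yaw": 0}
    - {"hand": 1, "x": 0.0335, "y": -0.0193, "z": 0, "yaw": 0}
    - {"hand": 1, "x": 0.0335, "y": -0.0193, "z": 0, "yaw": 0}
    - {"hand": 1, "x": 0.0335, "y": -0.0193, "z": 0, "yaw": 0}
    - {"hand": 1, "x": 0.0335, "y": -0.0193, "z": 0, "yaw": 0}
    - {"hand": 1, "x": 0.0335, "y": -0.0193, "z": 0, "yaw": 0}
  newtons: 30

```text
clock: 1.1
eef_pos: [431.2, -231.7, 205.3]
eef_rot: [-3.141, 0.0, 0.321]
wrist_force: [0.6, -0.8, 0.1]
finger_gap: 94.1
finger_force: 0.0
```

Call:
arm_command:
  targets:
    - {"hand": 1, "x": 0.0335, "y": -0.0193, "z": 0, "yaw": 0}
    - {"hand": 1, "x": 0.0335, "y": -0.0193, "z": 0.01, "yaw": 0}
    - {"hand": 1, "x": 0.0335, "y": -0.0193, "z": 0.02, "yaw": 0}
    - {"hand": 1, "x": 0.0335, "y": -0.0193, "z": 0.02, "yaw": 0}
    - {"hand": 1, "x": 0.0335, "y": -0.0193, "z": 0.02, "yaw": 0}
    - {"hand": 1, "x": 0, "y": 0, "z": 0, "yaw": 0}
    - {"hand": 1, "x": 0, "y": 0, "z": 0, "yaw": 0}
    - {"hand": 1, "x": 0, "y": 0, "z": 0, "yaw": 0}

```text
clock: 1.9
eef_pos: [558.8, -89.5, 136.0]
eef_rot: [3.141, -0.0, 0.32]
wrist_force: [-0.0, -0.7, 0.2]
finger_gap: 93.7
finger_force: 0.0
```

```bash
cat >> h.py <<'E'
def go(x,y,z,psi):
    from cell import manip
    s=manip.read_state();p=s["eef_pos"];a=s["eef_rot"][2];dx,dy=x-p[0],y-p[1]
    print("t",round(s["clock"],1),"tool",np.round([dx*np.cos(a)+dy*np.sin(a),dx*np.sin(a)-dy*np.cos(a),p[2]-z],1),"yaw",round((a-psi+np.pi)%(2*np.pi)-np.pi,3))
E
python3 -c "
from h import *
go(559.6,-89,28,.321)"
```

```text
t 1.9 tool [  0.9  -0.2 108. ] yaw -0.001
```

Call:
arm_command:
  targets:
    - {"hand": 1, "x": 0.001, "y": 0, "z": 0.02, "yaw": 0}
    - {"hand": 1, "x": 0, "y": 0, "z": 0.03, "yaw": 0}
    - {"hand": 1, "x": 0, "y": 0, "z": 0.03, "yaw": 0}
    - {"hand": 1, "x": 0, "y": 0, "z": 0.02, "yaw": 0}
    - {"hand": 1, "x": 0, "y": 0, "z": 0.008, "yaw": 0}
    - {"hand": 0.2, "x": 0, "y": 0, "z": 0, "yaw": 0}
    - {"hand": 0, "x": 0, "y": 0, "z": 0, "yaw": 0}
    - {"hand": -0.2, "x": 0, "y": 0, "z": 0, "yaw": 0}
    - {"hand": -0.4, "x": 0, "y": 0, "z": 0, "yaw": 0}
    - {"hand": -0.4, "x": 0, "y": 0, "z": 0, "yaw": 0}

```text
clock: 2.9
eef_pos: [560.2, -88.5, 28.0]
eef_rot: [3.141, -0.001, 0.321]
wrist_force: [0.5, -0.1, -0.1]
finger_gap: 57.1
finger_force: 0.0
```

Call:
arm_command:
  targets:
    - {"hand": -0.5, "x": 0, "y": 0, "z": 0, "yaw": 0}
    - {"hand": -0.5, "x": 0, "y": 0, "z": 0, "yaw": 0}
    - {"hand": -0.5, "x": 0, "y": 0, "z": 0, "yaw": 0}

```text
clock: 3.2
eef_pos: [560.1, -88.4, 27.7]
eef_rot: [3.141, -0.0, 0.321]
wrist_force: [-0.9, 0.0, 4.4]
finger_gap: 49.5
finger_force: 30.0
```

Call:
arm_command:
  targets:
    - {"hand": -0.6, "x": 0, "y": 0, "z": -0.01, "yaw": 0}
    - {"hand": -0.6, "x": 0, "y": 0, "z": -0.02, "yaw": 0}
    - {"hand": -0.6, "x": 0, "y": 0, "z": -0.03, "yaw": 0}
    - {"hand": -0.6, "x": 0, "y": 0, "z": -0.03, "yaw": 0}
    - {"hand": -0.6, "x": 0, "y": 0, "z": -0.02, "yaw": 0}
    - {"hand": -0.6, "x": 0, "y": 0, "z": -0.01, "yaw": 0}

```text
clock: 3.8
eef_pos: [560.4, -88.5, 149.7]
eef_rot: [3.14, -0.002, 0.321]
wrist_force: [-0.2, -0.7, -2.3]
finger_gap: 49.7
finger_force: 30.0
```

Call:
arm_command:
  targets:
    - {"hand": -0.6, "x": 0.006, "y": -0.015, "z": 0, "yaw": 0}
    - {"hand": -0.6, "x": 0.012, "y": -0.03, "z": 0, "yaw": 0}
    - {"hand": -0.6, "x": 0.014, "y": -0.038, "z": 0, "yaw": 0}
    - {"hand": -0.6, "x": 0.015, "y": -0.04, "z": 0, "yaw": 0}
    - {"hand": -0.6, "x": 0.016, "y": -0.04, "z": 0, "yaw": 0}
    - {"hand": -0.6, "x": 0.016, "y": -0.04, "z": 0, "yaw": 0}
    - {"hand": -0.6, "x": 0.016, "y": -0.04, "z": 0, "yaw": 0}
    - {"hand": -0.6, "x": 0.015, "y": -0.04, "z": 0, "yaw": 0}
    - {"hand": -0.6, "x": 0.012, "y": -0.03, "z": 0, "yaw": 0}
    - {"hand": -0.6, "x": 0.006, "y": -0.02, "z": 0, "yaw": 0}

```text
clock: 4.8
eef_pos: [575.1, 271.0, 145.6]
eef_rot: [-3.141, 0.002, 0.323]
wrist_force: [-0.3, -0.1, -2.5]
finger_gap: 49.9
finger_force: 30.0
```

Call:
arm_command:
  targets:
    - {"hand": -0.6, "x": 0, "y": 0, "z": 0, "yaw": 0}
    - {"hand": -0.6, "x": 0, "y": 0, "z": 0, "yaw": 0}

```text
clock: 5.0
eef_pos: [575.6, 268.2, 146.2]
eef_rot: [3.141, 0.002, 0.322]
wrist_force: [0.1, 0.1, -1.8]
finger_gap: 49.8
finger_force: 30.0
```

```bash
python3 -c "
from h import *
go(576.5,267.7,35.5,.321)"
```

```text
t 5.0 tool [  0.7   0.8 110.7] yaw 0.001
```

Call:
arm_command:
  targets:
    - {"hand": -0.6, "x": 0.001, "y": 0.001, "z": 0.02, "yaw": 0}
    - {"hand": -0.6, "x": 0, "y": 0, "z": 0.03, "yaw": 0}
    - {"hand": -0.6, "x": 0, "y": 0, "z": 0.025, "yaw": 0}
    - {"hand": -0.6, "x": 0, "y": 0, "z": 0.015, "yaw": 0}
    - {"hand": -0.6, "x": 0, "y": 0, "z": 0.009, "yaw": 0}
    - {"hand": -0.6, "x": 0, "y": 0, "z": 0.004, "yaw": 0}
    - {"hand": -0.6, "x": 0, "y": 0, "z": 0.003, "yaw": 0}
    - {"hand": -0.6, "x": 0, "y": 0, "z": 0.002, "yaw": 0}
    - {"hand": -0.6, "x": 0, "y": 0, "z": 0.001, "yaw": 0}
    - {"hand": -0.6, "x": 0, "y": 0, "z": 0.001, "yaw": 0}

```text
clock: 6.0
eef_pos: [577.9, 267.4, 37.9]
eef_rot: [-3.142, -0.001, 0.321]
wrist_force: [-0.9, -0.4, -1.2]
finger_gap: 49.9
finger_force: 30.0
```

Call:
arm_command:
  targets:
    - {"hand": -0.6, "x": 0, "y": 0, "z": 0.001, "yaw": 0}
    - {"hand": -0.6, "x": 0, "y": 0, "z": 0, "yaw": 0}

```text
clock: 6.2
eef_pos: [577.7, 267.3, 36.4]
eef_rot: [-3.142, 0.0, 0.321]
wrist_force: [0.1, -0.1, -2.0]
finger_gap: 49.3
finger_force: 30.0
```

Call:
arm_command:
  targets:
    - {"hand": -0.6, "x": 0, "y": 0, "z": 0.001, "yaw": 0}
    - {"hand": -0.6, "x": 0, "y": 0, "z": 0, "yaw": 0}

```text
clock: 6.4
eef_pos: [577.6, 267.3, 35.4]
eef_rot: [3.142, 0.0, 0.321]
wrist_force: [0.9, 0.4, -2.1]
finger_gap: 49.7
finger_force: 30.0
```

Call:
arm_command:
  targets:
    - {"hand": -0.6, "x": 0, "y": 0, "z": 0.001, "yaw": 0}
    - {"hand": -0.6, "x": 0, "y": 0, "z": 0, "yaw": 0}

```text
clock: 6.6
eef_pos: [577.8, 267.4, 34.8]
eef_rot: [-3.142, -0.001, 0.321]
wrist_force: [-0.3, -0.8, 1.1]
finger_gap: 49.3
finger_force: 30.0
```

Contact was felt at the expected height, so I'll release and lift.

Call:
arm_command:
  targets:
    - {"hand": 0.1, "x": 0, "y": 0, "z": 0, "yaw": 0}
    - {"hand": 0.3, "x": 0, "y": 0, "z": 0, "yaw": 0}
    - {"hand": 0.6, "x": 0, "y": 0, "z": 0, "yaw": 0}
    - {"hand": 0.8, "x": 0, "y": 0, "z": 0, "yaw": 0}
    - {"hand": 1, "x": 0, "y": 0, "z": 0, "yaw": 0}
    - {"hand": 1, "x": 0, "y": 0, "z": -0.01, "yaw": 0}
    - {"hand": 1, "x": 0, "y": 0, "z": -0.03, "yaw": 0}
    - {"hand": 1, "x": 0, "y": 0, "z": -0.04, "yaw": 0}
    - {"hand": 1, "x": 0, "y": 0, "z": -0.03, "yaw": 0}
    - {"hand": 1, "x": 0, "y": 0, "z": -0.01, "yaw": 0}

```text
clock: 7.6
eef_pos: [578.7, 267.8, 158.9]
eef_rot: [-3.141, -0.006, 0.321]
wrist_force: [-0.3, 0.3, -0.3]
finger_gap: 93.8
finger_force: 0.0
```

```bash
python3 -c "
from h import *
go(452.7,-147.2,10,.321)"
```

```text
t 7.6 tool [-250.5  354.   148.9] yaw -0.0
```

Call:
arm_command:
  targets:
    - {"hand": 1, "x": -0.01, "y": 0.014, "z": 0, "yaw": 0}
    - {"hand": 1, "x": -0.02, "y": 0.028, "z": 0, "yaw": 0}
    - {"hand": 1, "x": -0.025, "y": 0.035, "z": 0, "yaw": 0}
    - {"hand": 1, "x": -0.025, "y": 0.036, "z": 0, "yaw": 0}
    - {"hand": 1, "x": -0.025, "y": 0.035, "z": 0, "yaw": 0}
    - {"hand": 1, "x": -0.025, "y": 0.036, "z": 0, "yaw": 0}
    - {"hand": 1, "x": -0.025, "y": 0.035, "z": 0, "yaw": 0}
    - {"hand": 1, "x": -0.025, "y": 0.036, "z": 0, "yaw": 0}
    - {"hand": 1, "x": -0.025, "y": 0.035, "z": 0, "yaw": 0}
    - {"hand": 1, "x": -0.025, "y": 0.036, "z": 0, "yaw": 0}

```text
clock: 8.6
eef_pos: [461.1, -116.0, 154.1]
eef_rot: [-3.141, 0.0, 0.321]
wrist_force: [0.8, 0.4, 0.0]
finger_gap: 94.0
finger_force: 0.0
```

Call:
arm_command:
  targets:
    - {"hand": 1, "x": -0.015, "y": 0.02, "z": 0.02, "yaw": 0}
    - {"hand": 1, "x": -0.0055, "y": 0.008, "z": 0.04, "yaw": 0}
    - {"hand": 1, "x": 0, "y": 0, "z": 0.03, "yaw": 0}
    - {"hand": 1, "x": 0, "y": 0, "z": 0, "yaw": 0}
    - {"hand": 1, "x": 0, "y": 0, "z": 0, "yaw": 0}

```text
clock: 9.1
eef_pos: [451.7, -147.5, 65.0]
eef_rot: [-3.141, 0.0, 0.321]
wrist_force: [0.6, -0.5, -0.3]
finger_gap: 94.1
finger_force: 0.0
```

```bash
python3 -c "
from h import *
go(452.7,-147.2,6,.321)"
```

```text
t 9.1 tool [ 1.1  0.  59. ] yaw -0.0
```

Call:
arm_command:
  targets:
    - {"hand": 1, "x": 0.001, "y": 0, "z": 0.02, "yaw": 0}
    - {"hand": 1, "x": 0, "y": 0, "z": 0.02, "yaw": 0}
    - {"hand": 1, "x": 0, "y": 0, "z": 0.012, "yaw": 0}
    - {"hand": 1, "x": 0, "y": 0, "z": 0.006, "yaw": 0}
    - {"hand": 0.6, "x": 0, "y": 0, "z": 0, "yaw": 0}
    - {"hand": 0.4, "x": 0, "y": 0, "z": 0, "yaw": 0}
    - {"hand": 0.2, "x": 0, "y": 0, "z": 0, "yaw": 0}
    - {"hand": 0, "x": 0, "y": 0, "z": 0, "yaw": 0}
    - {"hand": -0.2, "x": 0, "y": 0, "z": 0, "yaw": 0}
    - {"hand": -0.2, "x": 0, "y": 0, "z": 0, "yaw": 0}

```text
clock: 10.1
eef_pos: [452.7, -147.4, 6.8]
eef_rot: [3.141, -0.0, 0.321]
wrist_force: [-1.0, 0.8, 3.4]
finger_gap: 56.5
finger_force: 29.9
```

Call:
arm_command:
  targets:
    - {"hand": -0.2, "x": 0, "y": 0, "z": 0, "yaw": 0}
    - {"hand": -0.2, "x": 0, "y": 0, "z": 0, "yaw": 0}

```text
clock: 10.3
eef_pos: [452.7, -147.4, 6.8]
eef_rot: [3.141, -0.0, 0.321]
wrist_force: [-0.6, -0.3, 5.9]
finger_gap: 56.4
finger_force: 29.9
```

Call:
arm_command:
  targets:
    - {"hand": -0.3, "x": 0, "y": 0, "z": -0.01, "yaw": 0}
    - {"hand": -0.3, "x": 0, "y": 0, "z": -0.03, "yaw": 0}
    - {"hand": -0.3, "x": 0, "y": 0, "z": -0.03, "yaw": 0}
    - {"hand": -0.3, "x": 0, "y": 0, "z": -0.03, "yaw": 0}
    - {"hand": -0.3, "x": 0, "y": 0, "z": -0.02, "yaw": 0}
    - {"hand": -0.3, "x": 0, "y": 0, "z": -0.01, "yaw": 0}

```text
clock: 10.9
eef_pos: [452.9, -147.4, 138.5]
eef_rot: [3.14, -0.002, 0.321]
wrist_force: [-0.0, -0.0, -2.4]
finger_gap: 56.4
finger_force: 29.9
```

Call:
arm_command:
  targets:
    - {"hand": -0.3, "x": 0.005, "y": -0.017, "z": 0, "yaw": 0}
    - {"hand": -0.3, "x": 0.009, "y": -0.03, "z": 0, "yaw": 0}
    - {"hand": -0.3, "x": 0.011, "y": -0.038, "z": 0, "yaw": 0}
    - {"hand": -0.3, "x": 0.011, "y": -0.038, "z": 0, "yaw": 0}
    - {"hand": -0.3, "x": 0.011, "y": -0.038, "z": 0, "yaw": 0}
    - {"hand": -0.3, "x": 0.011, "y": -0.038, "z": 0, "yaw": 0}
    - {"hand": -0.3, "x": 0.011, "y": -0.038, "z": 0, "yaw": 0}
    - {"hand": -0.3, "x": 0.011, "y": -0.038, "z": 0, "yaw": 0}
    - {"hand": -0.3, "x": 0.01, "y": -0.031, "z": 0, "yaw": 0}
    - {"hand": -0.3, "x": 0.006, "y": -0.018, "z": 0, "yaw": 0}

```text
clock: 11.9
eef_pos: [440.7, 192.5, 135.9]
eef_rot: [-3.141, 0.001, 0.322]
wrist_force: [0.3, -0.0, -1.3]
finger_gap: 56.6
finger_force: 29.9
```

Call:
arm_command:
  targets:
    - {"hand": -0.3, "x": 0, "y": 0, "z": 0.03, "yaw": 0}
    - {"hand": -0.3, "x": 0, "y": 0, "z": 0.03, "yaw": 0}
    - {"hand": -0.3, "x": 0, "y": 0, "z": 0, "yaw": 0}
    - {"hand": -0.3, "x": 0, "y": 0, "z": 0, "yaw": 0}

```text
clock: 12.3
eef_pos: [441.4, 190.3, 76.8]
eef_rot: [3.142, 0.001, 0.321]
wrist_force: [0.3, -0.6, -1.5]
finger_gap: 56.5
finger_force: 29.9
```

```bash
python3 -c "
from h import *
from cell import camera
go(441.5,190.4,14,.321)
s=cv2.cvtColor(camera('side'),cv2.COLOR_RGB2BGR)[200:390,110:300];t=cv2.cvtColor(camera('top'),cv2.COLOR_RGB2BGR)[110:230,140:260]
cv2.imwrite('pics/chk1.png',np.hstack([cv2.resize(s,(400,400)),cv2.resize(t,(400,400))]))"
```

```text
t 12.3 tool [ 0.1 -0.  62.8] yaw -0.0
```

View pics/chk1.png

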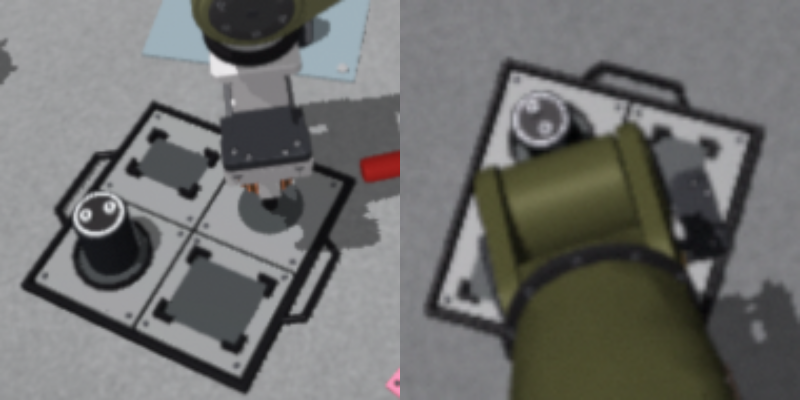

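The capacitor stands upright in its round nest, at about (110,255) in the left panel. The choke is over the post, so I'll lower it.

Call:
arm_command:
  targets:
    - {"hand": -0.3, "x": 0, "y": 0, "z": 0.01, "yaw": 0}
    - {"hand": -0.3, "x": 0, "y": 0, "z": 0.01, "yaw": 0}
    - {"hand": -0.3, "x": 0, "y": 0, "z": 0.01, "yaw": 0}
    - {"hand": -0.3, "x": 0, "y": 0, "z": 0.01, "yaw": 0}
    - {"hand": -0.3, "x": 0, "y": 0, "z": 0.01, "yaw": 0}
    - {"hand": -0.3, "x": 0, "y": 0, "z": 0.006, "yaw": 0}
    - {"hand": -0.3, "x": 0, "y": 0, "z": 0.003, "yaw": 0}
    - {"hand": -0.3, "x": 0, "y": 0, "z": 0.002, "yaw": 0}
    - {"hand": -0.3, "x": 0, "y": 0, "z": 0, "yaw": 0}

```text
clock: 13.3
eef_pos: [441.5, 190.4, 15.4]
eef_rot: [-3.142, -0.0, 0.321]
wrist_force: [-0.3, 0.0, -2.0]
finger_gap: 56.4
finger_force: 29.9
```

Call:
arm_command:
  targets:
    - {"hand": -0.3, "x": 0, "y": 0, "z": 0.001, "yaw": 0}
    - {"hand": -0.3, "x": 0, "y": 0, "z": 0, "yaw": 0}

```text
clock: 13.5
eef_pos: [441.6, 190.5, 14.6]
eef_rot: [-3.142, -0.0, 0.321]
wrist_force: [-0.1, -0.2, -2.1]
finger_gap: 56.4
finger_force: 29.9
```

Call:
arm_command:
  targets:
    - {"hand": -0.3, "x": 0, "y": 0, "z": 0.0008, "yaw": 0}
    - {"hand": -0.3, "x": 0, "y": 0, "z": 0, "yaw": 0}

```text
clock: 13.7
eef_pos: [441.6, 190.5, 13.8]
eef_rot: [-3.142, -0.0, 0.321]
wrist_force: [0.2, 0.8, 0.1]
finger_gap: 56.4
finger_force: 29.9
```

Call:
arm_command:
  targets:
    - {"hand": 0.2, "x": 0, "y": 0, "z": 0.0003, "yaw": 0}
    - {"hand": 0.4, "x": 0, "y": 0, "z": 0, "yaw": 0}
    - {"hand": 0.6, "x": 0, "y": 0, "z": 0, "yaw": 0}
    - {"hand": 0.8, "x": 0, "y": 0, "z": 0, "yaw": 0}
    - {"hand": 0.8, "x": 0, "y": 0, "z": 0, "yaw": 0}
    - {"hand": 0.8, "x": 0, "y": 0, "z": -0.015, "yaw": 0}
    - {"hand": 1, "x": 0, "y": 0, "z": -0.03, "yaw": 0}
    - {"hand": 1, "x": 0, "y": 0, "z": -0.04, "yaw": 0}
    - {"hand": 1, "x": 0, "y": 0, "z": -0.03, "yaw": -0.033}
    - {"hand": 1, "x": 0, "y": 0, "z": -0.01, "yaw": -0.03}

```text
clock: 14.7
eef_pos: [442.5, 190.8, 141.2]
eef_rot: [3.141, -0.004, 0.385]
wrist_force: [-1.0, -0.1, -0.5]
finger_gap: 94.1
finger_force: 0.0
```

```bash
python3 -c "
from h import *
go(456.6,-264.2,7,.384)"
```

```text
t 14.7 tool [-158.   426.9  134.2] yaw 0.001
```

Call:
arm_command:
  targets:
    - {"hand": 1, "x": -0.007, "y": 0.019, "z": 0, "yaw": 0}
    - {"hand": 1, "x": -0.013, "y": 0.035, "z": 0, "yaw": 0}
    - {"hand": 1, "x": -0.015, "y": 0.041, "z": 0, "yaw": 0}
    - {"hand": 1, "x": -0.015, "y": 0.041, "z": 0, "yaw": 0}
    - {"hand": 1, "x": -0.015, "y": 0.041, "z": 0, "yaw": 0}
    - {"hand": 1, "x": -0.015, "y": 0.041, "z": 0, "yaw": 0}
    - {"hand": 1, "x": -0.016, "y": 0.041, "z": 0, "yaw": 0}
    - {"hand": 1, "x": -0.016, "y": 0.041, "z": 0, "yaw": 0}
    - {"hand": 1, "x": -0.016, "y": 0.041, "z": 0, "yaw": 0}
    - {"hand": 1, "x": -0.016, "y": 0.041, "z": 0, "yaw": 0}

```text
clock: 15.7
eef_pos: [450.3, -219.4, 137.3]
eef_rot: [-3.141, 0.001, 0.384]
wrist_force: [1.1, -0.1, -0.4]
finger_gap: 94.1
finger_force: 0.0
```

Call:
arm_command:
  targets:
    - {"hand": 1, "x": -0.009, "y": 0.03, "z": 0.01, "yaw": 0}
    - {"hand": 1, "x": -0.005, "y": 0.015, "z": 0.03, "yaw": 0}
    - {"hand": 1, "x": 0, "y": 0, "z": 0.03, "yaw": 0}
    - {"hand": 1, "x": 0, "y": 0, "z": 0, "yaw": 0}
    - {"hand": 1, "x": 0, "y": 0, "z": 0, "yaw": 0}

```text
clock: 16.2
eef_pos: [454.7, -264.4, 68.3]
eef_rot: [-3.14, 0.001, 0.384]
wrist_force: [-0.3, 0.4, 0.6]
finger_gap: 94.1
finger_force: 0.0
```

```bash
python3 -c "
from h import *
go(456.6,-264.2,6.5,.384)"
```

```text
t 16.2 tool [ 1.8  0.6 61.8] yaw 0.0
```

Call:
arm_command:
  targets:
    - {"hand": 1, "x": 0.002, "y": 0.001, "z": 0.02, "yaw": 0}
    - {"hand": 1, "x": 0, "y": 0, "z": 0.02, "yaw": 0}
    - {"hand": 1, "x": 0, "y": 0, "z": 0.014, "yaw": 0}
    - {"hand": 1, "x": 0, "y": 0, "z": 0.007, "yaw": 0}
    - {"hand": 0.4, "x": 0, "y": 0, "z": 0, "yaw": 0}
    - {"hand": 0.2, "x": 0, "y": 0, "z": 0, "yaw": 0}
    - {"hand": 0, "x": 0, "y": 0, "z": 0, "yaw": 0}
    - {"hand": -0.2, "x": 0, "y": 0, "z": 0, "yaw": 0}
    - {"hand": -0.4, "x": 0, "y": 0, "z": 0, "yaw": 0}
    - {"hand": -0.4, "x": 0, "y": 0, "z": 0, "yaw": 0}

```text
clock: 17.2
eef_pos: [457.2, -264.9, 7.6]
eef_rot: [3.141, -0.0, 0.384]
wrist_force: [-1.0, -0.1, 2.7]
finger_gap: 49.7
finger_force: 29.9
```

Call:
arm_command:
  targets:
    - {"hand": -0.4, "x": 0, "y": 0, "z": 0, "yaw": 0}
    - {"hand": -0.4, "x": 0, "y": 0, "z": 0, "yaw": 0}
    - {"hand": -0.4, "x": 0, "y": 0, "z": 0, "yaw": 0}

```text
clock: 17.5
eef_pos: [457.2, -264.9, 7.5]
eef_rot: [3.141, -0.0, 0.384]
wrist_force: [-1.2, 1.4, 3.8]
finger_gap: 49.8
finger_force: 29.8
```

Call:
arm_command:
  targets:
    - {"hand": -0.4, "x": 0, "y": 0, "z": -0.01, "yaw": 0}
    - {"hand": -0.4, "x": 0, "y": 0, "z": -0.03, "yaw": 0}
    - {"hand": -0.4, "x": 0, "y": 0, "z": -0.03, "yaw": 0}
    - {"hand": -0.4, "x": 0, "y": 0, "z": -0.03, "yaw": 0.05}
    - {"hand": -0.4, "x": 0, "y": 0, "z": -0.02, "yaw": 0.1}
    - {"hand": -0.4, "x": 0, "y": 0, "z": -0.01, "yaw": 0.12}
    - {"hand": -0.4, "x": 0, "y": 0, "z": 0, "yaw": 0.12}
    - {"hand": -0.4, "x": 0, "y": 0, "z": 0, "yaw": 0.12}
    - {"hand": -0.4, "x": 0, "y": 0, "z": 0, "yaw": 0.09}
    - {"hand": -0.4, "x": 0, "y": 0, "z": 0, "yaw": 0.049}

```text
clock: 18.5
eef_pos: [456.9, -264.7, 137.7]
eef_rot: [-3.141, 0.0, -0.269]
wrist_force: [-0.9, 0.1, -1.8]
finger_gap: 49.9
finger_force: 29.9
```

Call:
arm_command:
  targets:
    - {"hand": -0.4, "x": -0.004, "y": -0.016, "z": 0, "yaw": 0}
    - {"hand": -0.4, "x": -0.008, "y": -0.032, "z": 0, "yaw": 0}
    - {"hand": -0.4, "x": -0.01, "y": -0.042, "z": 0, "yaw": 0}
    - {"hand": -0.4, "x": -0.01, "y": -0.042, "z": 0, "yaw": 0}
    - {"hand": -0.4, "x": -0.01, "y": -0.042, "z": 0, "yaw": 0}
    - {"hand": -0.4, "x": -0.01, "y": -0.042, "z": 0, "yaw": 0}
    - {"hand": -0.4, "x": -0.01, "y": -0.042, "z": 0, "yaw": 0}
    - {"hand": -0.4, "x": -0.01, "y": -0.042, "z": 0, "yaw": 0}
    - {"hand": -0.4, "x": -0.01, "y": -0.042, "z": 0, "yaw": 0}
    - {"hand": -0.4, "x": -0.01, "y": -0.042, "z": 0, "yaw": 0}

```text
clock: 19.5
eef_pos: [468.0, 132.3, 137.7]
eef_rot: [-3.141, -0.0, -0.263]
wrist_force: [0.9, -0.0, -2.2]
finger_gap: 49.8
finger_force: 29.9
```

```bash
python3 -c "
from h import *
go(470.3,296.6,15,-.265)"
```

```text
t 19.5 tool [ -40.5 -159.3  122.7] yaw 0.002
```

Call:
arm_command:
  targets:
    - {"hand": -0.4, "x": -0.01, "y": -0.042, "z": 0, "yaw": 0}
    - {"hand": -0.4, "x": -0.01, "y": -0.042, "z": 0, "yaw": 0}
    - {"hand": -0.4, "x": -0.01, "y": -0.037, "z": 0, "yaw": 0}
    - {"hand": -0.4, "x": -0.007, "y": -0.025, "z": 0, "yaw": 0}
    - {"hand": -0.4, "x": -0.004, "y": -0.012, "z": 0, "yaw": 0}
    - {"hand": -0.4, "x": 0, "y": 0, "z": 0.03, "yaw": 0}
    - {"hand": -0.4, "x": 0, "y": 0, "z": 0.03, "yaw": 0}
    - {"hand": -0.4, "x": 0, "y": 0, "z": 0, "yaw": 0}
    - {"hand": -0.4, "x": 0, "y": 0, "z": 0, "yaw": 0}

```text
clock: 20.4
eef_pos: [470.8, 292.8, 78.2]
eef_rot: [3.141, 0.0, -0.265]
wrist_force: [0.5, -0.1, -2.0]
finger_gap: 49.8
finger_force: 29.9
```

```bash
python3 -c "
from h import *
from cell import camera
go(470.3,296.6,14.5,-.265)
s=cv2.cvtColor(camera('side'),cv2.COLOR_RGB2BGR)[200:390,110:300]
cv2.imwrite('pics/chk2.png',cv2.resize(s,(570,570)))"
```

```text
t 20.4 tool [-1.4 -3.5 63.7] yaw -0.0
```

View pics/chk2.png

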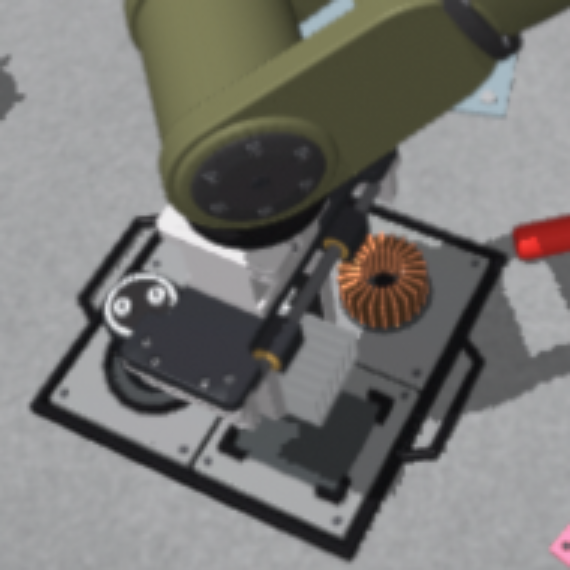

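The choke sits flat over its post at (385,280), and the heatsink is aligned above the wide seat. The gripper body will bottom at about 111 mm, which clears the capacitor top at 86 mm.

Call:
arm_command:
  targets:
    - {"hand": -0.4, "x": -0.0014, "y": -0.0035, "z": 0, "yaw": 0}
    - {"hand": -0.4, "x": 0, "y": 0, "z": 0.015, "yaw": 0}
    - {"hand": -0.4, "x": 0, "y": 0, "z": 0.015, "yaw": 0}
    - {"hand": -0.4, "x": 0, "y": 0, "z": 0.012, "yaw": 0}
    - {"hand": -0.4, "x": 0, "y": 0, "z": 0.01, "yaw": 0}
    - {"hand": -0.4, "x": 0, "y": 0, "z": 0.006, "yaw": 0}
    - {"hand": -0.4, "x": 0, "y": 0, "z": 0.003, "yaw": 0}
    - {"hand": -0.4, "x": 0, "y": 0, "z": 0.0015, "yaw": 0}
    - {"hand": -0.4, "x": 0, "y": 0, "z": 0, "yaw": 0}

```text
clock: 21.35
eef_pos: [470.5, 296.9, 15.0]
eef_rot: [-3.141, -0.0, -0.265]
wrist_force: [0.4, -0.5, -1.7]
finger_gap: 49.4
finger_force: 29.9
```

Call:
arm_command:
  targets:
    - {"hand": -0.4, "x": 0, "y": 0, "z": 0.001, "yaw": 0}
    - {"hand": -0.4, "x": 0, "y": 0, "z": 0, "yaw": 0}

```text
clock: 21.55
eef_pos: [470.6, 297.0, 14.6]
eef_rot: [-3.141, -0.001, -0.265]
wrist_force: [-1.5, -1.0, 3.3]
finger_gap: 49.5
finger_force: 29.8
```

Call:
arm_command:
  targets:
    - {"hand": 0.2, "x": 0, "y": 0, "z": 0, "yaw": 0}
    - {"hand": 0.4, "x": 0, "y": 0, "z": 0, "yaw": 0}
    - {"hand": 0.6, "x": 0, "y": 0, "z": 0, "yaw": 0}
    - {"hand": 0.6, "x": 0, "y": 0, "z": 0, "yaw": 0}
    - {"hand": 0.6, "x": 0, "y": 0, "z": -0.015, "yaw": 0}
    - {"hand": 0.6, "x": 0, "y": 0, "z": -0.03, "yaw": 0}
    - {"hand": 0.6, "x": 0, "y": 0, "z": -0.04, "yaw": 0}
    - {"hand": 0.8, "x": 0, "y": 0, "z": -0.03, "yaw": 0}
    - {"hand": 1, "x": 0, "y": 0, "z": -0.02, "yaw": -0.06}
    - {"hand": 1, "x": 0, "y": 0, "z": 0, "yaw": -0.1}

```text
clock: 22.55
eef_pos: [471.5, 297.4, 153.3]
eef_rot: [-3.138, -0.005, -0.103]
wrist_force: [0.1, 1.1, -0.6]
finger_gap: 93.4
finger_force: 0.0
```

Call:
arm_command:
  targets:
    - {"hand": 1, "x": 0, "y": 0, "z": 0, "yaw": -0.14}
    - {"hand": 1, "x": 0, "y": 0, "z": 0, "yaw": -0.14}
    - {"hand": 1, "x": 0, "y": 0, "z": 0, "yaw": -0.14}
    - {"hand": 1, "x": 0, "y": 0, "z": 0, "yaw": -0.14}
    - {"hand": 1, "x": 0, "y": 0, "z": 0, "yaw": -0.11}
    - {"hand": 1, "x": 0, "y": 0, "z": 0, "yaw": -0.06}
    - {"hand": 1, "x": 0, "y": 0, "z": 0, "yaw": 0}

```text
clock: 23.25
eef_pos: [470.4, 296.9, 149.9]
eef_rot: [3.142, -0.001, 0.626]
wrist_force: [-0.6, 0.4, -1.3]
finger_gap: 94.3
finger_force: 0.0
```

```bash
python3 -c "
from h import *
go(566.7,-210.8,11,.628)"
```

```text
t 23.2 tool [-219.3  467.9  138.9] yaw -0.002
```

Call:
arm_command:
  targets:
    - {"hand": 1, "x": -0.007, "y": 0.015, "z": 0, "yaw": 0}
    - {"hand": 1, "x": -0.014, "y": 0.03, "z": 0, "yaw": 0}
    - {"hand": 1, "x": -0.018, "y": 0.039, "z": 0, "yaw": 0}
    - {"hand": 1, "x": -0.018, "y": 0.039, "z": 0, "yaw": 0}
    - {"hand": 1, "x": -0.018, "y": 0.039, "z": 0, "yaw": 0}
    - {"hand": 1, "x": -0.018, "y": 0.039, "z": 0, "yaw": 0}
    - {"hand": 1, "x": -0.018, "y": 0.039, "z": 0, "yaw": 0}
    - {"hand": 1, "x": -0.018, "y": 0.039, "z": 0, "yaw": 0}
    - {"hand": 1, "x": -0.018, "y": 0.039, "z": 0, "yaw": 0}
    - {"hand": 1, "x": -0.018, "y": 0.039, "z": 0, "yaw": 0}

```text
clock: 24.25
eef_pos: [545.0, -92.0, 149.4]
eef_rot: [3.141, -0.0, 0.622]
wrist_force: [0.6, 0.5, -0.1]
finger_gap: 94.1
finger_force: 0.0
```

Call:
arm_command:
  targets:
    - {"hand": 1, "x": -0.018, "y": 0.039, "z": 0, "yaw": 0}
    - {"hand": 1, "x": -0.018, "y": 0.036, "z": 0, "yaw": 0}
    - {"hand": 1, "x": -0.012, "y": 0.024, "z": 0.02, "yaw": 0}
    - {"hand": 1, "x": -0.006, "y": 0.012, "z": 0.03, "yaw": 0}
    - {"hand": 1, "x": 0, "y": 0, "z": 0.02, "yaw": 0}
    - {"hand": 1, "x": 0, "y": 0, "z": 0, "yaw": 0}
    - {"hand": 1, "x": 0, "y": 0, "z": 0, "yaw": 0}

```text
clock: 24.95
eef_pos: [566.4, -211.3, 79.8]
eef_rot: [3.141, -0.0, 0.624]
wrist_force: [0.1, -0.1, 0.8]
finger_gap: 94.0
finger_force: 0.0
```

```bash
python3 -c "
from h import *
from cell import camera
go(566.7,-210.8,11,.628)
s=cv2.cvtColor(camera('side'),cv2.COLOR_RGB2BGR)
cv2.imwrite('pics/chk3.png',np.hstack([cv2.resize(s[100:220,180:300],(400,400)),cv2.resize(s[220:390,110:280],(400,400))]))"
```

```text
t 24.9 tool [ 0.6 -0.2 68.8] yaw -0.004
```

View pics/chk3.png

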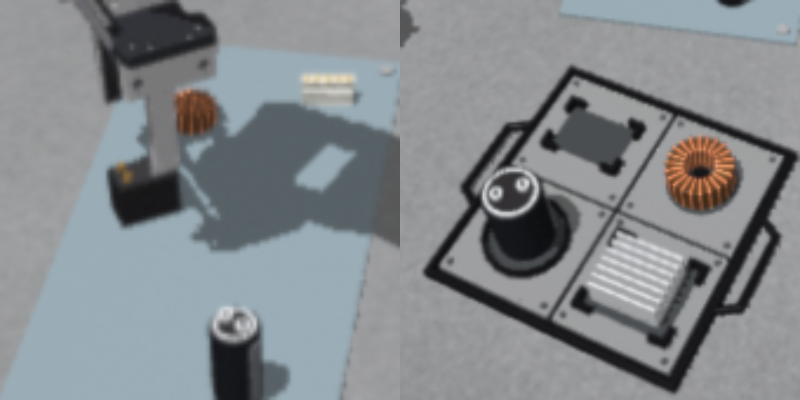

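The capacitor, choke and heatsink are all seated (right panel), and the gripper straddles the relay (145,190, left panel).

Call:
arm_command:
  targets:
    - {"hand": 1, "x": 0, "y": 0, "z": 0.02, "yaw": 0}
    - {"hand": 1, "x": 0, "y": 0, "z": 0.02, "yaw": 0}
    - {"hand": 1, "x": 0, "y": 0, "z": 0.018, "yaw": 0}
    - {"hand": 1, "x": 0, "y": 0, "z": 0.01, "yaw": 0}
    - {"hand": 0.3, "x": 0, "y": 0, "z": 0, "yaw": 0}
    - {"hand": 0, "x": 0, "y": 0, "z": 0, "yaw": 0}
    - {"hand": -0.3, "x": 0, "y": 0, "z": 0, "yaw": 0}
    - {"hand": -0.5, "x": 0, "y": 0, "z": 0, "yaw": 0}
    - {"hand": -0.6, "x": 0, "y": 0, "z": 0, "yaw": 0}
    - {"hand": -0.7, "x": 0, "y": 0, "z": 0, "yaw": 0}
  newtons: 25

```text
clock: 26.0
eef_pos: [566.6, -210.9, 11.1]
eef_rot: [3.141, -0.0, 0.625]
wrist_force: [-0.0, -0.3, -0.6]
finger_gap: 49.5
finger_force: 0.0
```

Call:
arm_command:
  targets:
    - {"hand": -0.7, "x": 0, "y": 0, "z": 0, "yaw": 0}
    - {"hand": -0.7, "x": 0, "y": 0, "z": 0, "yaw": 0}
    - {"hand": -0.7, "x": 0, "y": 0, "z": 0, "yaw": 0}
    - {"hand": -0.7, "x": 0, "y": 0, "z": 0, "yaw": 0}

```text
clock: 26.4
eef_pos: [566.5, -210.9, 10.8]
eef_rot: [3.142, 0.0, 0.625]
wrist_force: [-0.4, -0.1, 0.1]
finger_gap: 29.9
finger_force: 24.7
```

Call:
arm_command:
  targets:
    - {"hand": -0.8, "x": 0, "y": 0, "z": -0.01, "yaw": 0}
    - {"hand": -0.8, "x": 0, "y": 0, "z": -0.03, "yaw": 0}
    - {"hand": -0.8, "x": 0, "y": 0, "z": -0.03, "yaw": 0.05}
    - {"hand": -0.8, "x": 0, "y": 0, "z": -0.03, "yaw": 0.1}
    - {"hand": -0.8, "x": 0, "y": 0, "z": -0.02, "yaw": 0.13}
    - {"hand": -0.8, "x": 0, "y": 0, "z": -0.01, "yaw": 0.13}
    - {"hand": -0.8, "x": 0, "y": 0, "z": 0, "yaw": 0.13}
    - {"hand": -0.8, "x": 0, "y": 0, "z": 0, "yaw": 0.13}
    - {"hand": -0.8, "x": 0, "y": 0, "z": 0, "yaw": 0.13}
    - {"hand": -0.8, "x": 0, "y": 0, "z": 0, "yaw": 0.09}

```text
clock: 27.4
eef_pos: [566.4, -210.8, 141.6]
eef_rot: [3.142, -0.0, -0.27]
wrist_force: [-0.3, 0.2, -1.0]
finger_gap: 29.8
finger_force: 24.7
```

Call:
arm_command:
  targets:
    - {"hand": -0.8, "x": -0.005, "y": -0.016, "z": 0, "yaw": 0}
    - {"hand": -0.8, "x": -0.01, "y": -0.03, "z": 0, "yaw": 0}
    - {"hand": -0.8, "x": -0.013, "y": -0.04, "z": 0, "yaw": 0}
    - {"hand": -0.8, "x": -0.014, "y": -0.042, "z": 0, "yaw": 0}
    - {"hand": -0.8, "x": -0.014, "y": -0.042, "z": 0, "yaw": 0}
    - {"hand": -0.8, "x": -0.014, "y": -0.042, "z": 0, "yaw": 0}
    - {"hand": -0.8, "x": -0.014, "y": -0.042, "z": 0, "yaw": 0}
    - {"hand": -0.8, "x": -0.014, "y": -0.042, "z": 0, "yaw": 0}
    - {"hand": -0.8, "x": -0.011, "y": -0.036, "z": 0, "yaw": 0}
    - {"hand": -0.8, "x": -0.007, "y": -0.022, "z": 0, "yaw": 0}

```text
clock: 28.4
eef_pos: [546.3, 164.5, 141.4]
eef_rot: [-3.141, -0.0, -0.26]
wrist_force: [0.2, -0.7, -1.0]
finger_gap: 30.0
finger_force: 24.7
```

Call:
arm_command:
  targets:
    - {"hand": -0.8, "x": 0, "y": 0, "z": 0.03, "yaw": 0}
    - {"hand": -0.8, "x": 0, "y": 0, "z": 0.03, "yaw": 0}
    - {"hand": -0.8, "x": 0, "y": 0, "z": 0, "yaw": 0}
    - {"hand": -0.8, "x": 0, "y": 0, "z": 0, "yaw": 0}

```text
clock: 28.8
eef_pos: [547.2, 161.6, 81.8]
eef_rot: [-3.141, -0.0, -0.264]
wrist_force: [-0.0, -0.3, -0.1]
finger_gap: 30.0
finger_force: 24.7
```

```bash
python3 -c "
from h import *
go(547.6,161.6,17.8,-.265)
"
```

```text
t 28.8 tool [ 0.3 -0.1 64. ] yaw 0.001
```

Call:
arm_command:
  targets:
    - {"hand": -0.8, "x": 0, "y": 0, "z": 0.015, "yaw": 0}
    - {"hand": -0.8, "x": 0, "y": 0, "z": 0.015, "yaw": 0}
    - {"hand": -0.8, "x": 0, "y": 0, "z": 0.012, "yaw": 0}
    - {"hand": -0.8, "x": 0, "y": 0, "z": 0.01, "yaw": 0}
    - {"hand": -0.8, "x": 0, "y": 0, "z": 0.006, "yaw": 0}
    - {"hand": -0.8, "x": 0, "y": 0, "z": 0.003, "yaw": 0}
    - {"hand": -0.8, "x": 0, "y": 0, "z": 0.0015, "yaw": 0}
    - {"hand": -0.8, "x": 0, "y": 0, "z": 0, "yaw": 0}

```text
clock: 29.6
eef_pos: [547.5, 161.2, 18.5]
eef_rot: [-3.141, -0.0, -0.265]
wrist_force: [-0.2, 0.0, -0.2]
finger_gap: 30.0
finger_force: 24.7
```

Call:
arm_command:
  targets:
    - {"hand": -0.8, "x": 0, "y": 0, "z": 0.001, "yaw": 0}
    - {"hand": -0.8, "x": 0, "y": 0, "z": 0, "yaw": 0}

```text
clock: 29.8
eef_pos: [547.6, 161.2, 17.8]
eef_rot: [-3.141, -0.001, -0.265]
wrist_force: [0.5, -0.3, 1.7]
finger_gap: 29.5
finger_force: 24.7
```

Call:
arm_command:
  targets:
    - {"hand": -0.8, "x": 0, "y": 0, "z": 0.0006, "yaw": 0}
    - {"hand": -0.8, "x": 0, "y": 0, "z": 0, "yaw": 0}

```text
clock: 30.0
eef_pos: [547.7, 161.2, 17.8]
eef_rot: [-3.141, -0.001, -0.265]
wrist_force: [-4.4, -1.2, 8.6]
finger_gap: 30.1
finger_force: 24.8
```

Call:
arm_command:
  targets:
    - {"hand": -0.2, "x": 0, "y": 0, "z": 0, "yaw": 0}
    - {"hand": 0, "x": 0, "y": 0, "z": 0, "yaw": 0}
    - {"hand": 0.3, "x": 0, "y": 0, "z": 0, "yaw": 0}
    - {"hand": 0.3, "x": 0, "y": 0, "z": 0, "yaw": 0}
    - {"hand": 0.3, "x": 0, "y": 0, "z": -0.01, "yaw": 0}
    - {"hand": 0.3, "x": 0, "y": 0, "z": -0.03, "yaw": 0}
    - {"hand": 0.3, "x": 0, "y": 0, "z": -0.04, "yaw": 0}
    - {"hand": 0.3, "x": 0, "y": 0, "z": -0.04, "yaw": 0}
    - {"hand": 0.3, "x": 0, "y": 0, "z": -0.03, "yaw": 0}
    - {"hand": 0.3, "x": 0, "y": 0, "z": -0.01, "yaw": 0}

```text
clock: 31.0
eef_pos: [548.3, 161.4, 180.8]
eef_rot: [-3.139, -0.005, -0.265]
wrist_force: [-0.8, -0.5, 0.1]
finger_gap: 61.0
finger_force: 0.0
```

Call:
arm_command:
  targets:
    - {"hand": 0.3, "x": 0, "y": 0.02, "z": 0, "yaw": 0}
    - {"hand": 0.3, "x": 0, "y": 0.04, "z": 0, "yaw": 0}
    - {"hand": 0.3, "x": 0, "y": 0.04, "z": 0, "yaw": 0}
    - {"hand": 0.3, "x": 0, "y": 0.04, "z": 0, "yaw": 0}
    - {"hand": 0.3, "x": 0, "y": 0.04, "z": 0, "yaw": 0}
    - {"hand": 0.3, "x": 0, "y": 0.04, "z": 0, "yaw": 0}
    - {"hand": 0.3, "x": 0, "y": 0.03, "z": 0, "yaw": 0}
    - {"hand": 0.3, "x": 0, "y": 0.015, "z": 0, "yaw": 0}
    - {"hand": 0.3, "x": 0, "y": 0, "z": 0, "yaw": 0}
    - {"hand": 0.3, "x": 0, "y": 0, "z": 0, "yaw": 0}

```text
clock: 32.0
eef_pos: [477.7, -94.3, 176.3]
eef_rot: [-3.141, 0.001, -0.266]
wrist_force: [0.0, 1.0, -0.5]
finger_gap: 60.9
finger_force: 0.0
```

```bash
python3 -c "
from h import *
from cell import camera
s=cv2.cvtColor(camera('side'),cv2.COLOR_RGB2BGR)[220:390,110:280];t=cv2.cvtColor(camera('top'),cv2.COLOR_RGB2BGR)[110:230,140:260]
cv2.imwrite('pics/chk4.png',np.hstack([cv2.resize(s,(400,400)),cv2.resize(t,(400,400))]))"
```

```text
(no output)
```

View pics/chk4.png

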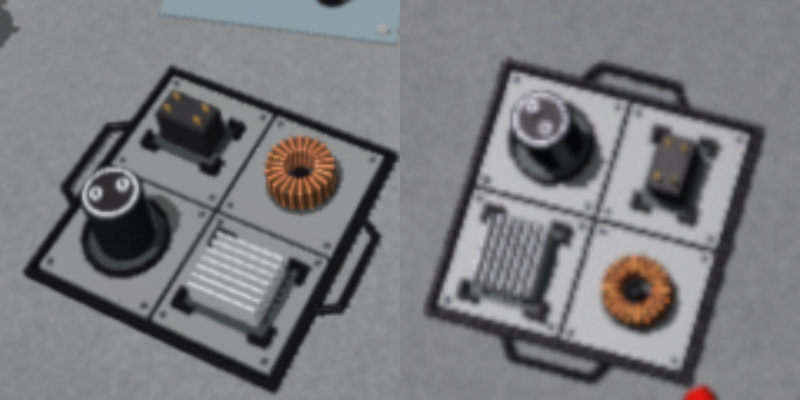

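All four parts are upright and seated in their nests in both views, and the arm is clear.

```bash
python3 -c "
from cell import manip
print(manip.sign_off())"
```

```text
the job is handed in; nothing more can be done
None
```

The wide capacitor, large choke, heatsink and relay are each seated upright in their own nests, the slim capacitor and small choke were left alone, and the job is handed in at about 32 s.

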